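Slide the bar blade off the wine case and put it back in its rest

ROBOT

A 7-joint arm with a two-finger parallel gripper is mounted at the origin on the work surface. World frame = base frame: x ahead of the robot, y to its left, z up, the work surface at z = 0. Lengths are in m, angles in rad, forces in N, time in s.
With the tool pointing down it reaches from about 0.425 to 0.825 m from the base axis. Payload 3.6 kg.
Tool frame: the origin (TCP) lies midway between the tips of the shut fingers; the grasp point (between the pads) lies bot.hold_point_z behind it (bot.hold_point_z is the distance from the TCP to the grasp point, in m); z points along the fingers, y is the direction in which the jaws open and shut (so a half turn about z gives the same grasp; the last joint's range is limited). The gripper opens to 93 mm and grips with 3 to 60 N. Pads are 15 mm wide; open, the fingers measure 128 mm over their backs; the gripper's body (75 mm by 188 mm) begins 65 mm behind the grasp point.
Start: joints at [1.25, 0.615, -0.013, 1.423, 0.008, 1.103, -0.04], TCP at [0.189, -0.622, 0.219] pointing down, gripper open.
Joint ranges: [-3.12, 3.12], [-0.3, 2.06], [-1.34, 1.32], [0.26, 2.42], [-1.36, 4.5], [0.01, 1.98], [-2.84, 2.84]. Speed limits (rad/s): [2.79, 2.79, 3.14, 3.14, 3.14, 3.14, 3.14].

INTERFACE

Orientations are given as a unit quaternion [w, x, y, z].
In Python, from bench import monitor, vision, bot gives the robot as it stands. The module is installed in compiled form; this text tells all that it offers.
- The arm moves only by the tool apply_moves, never from a script. Its argument "rows" is a list of rows, each a list of 5 numbers: the shift along the tool's x, y, z in m, then the turn about the tool's z in degrees, then the finger opening in m, from 0 to 0.093. In form: [[dx, dy, dz, twist, grip], ...]. A call has 1 to 20 rows; each row shifts and turns the commanded pose from where the row before left it, along the tool's axes as they then stand; what a row does not reach is not made up. A row lasts 1/8 s, in which the tool goes at most 62.5 mm and 10.7 degrees, less where a joint would pass 70% of its speed; a pose out of reach is approached as far as the arm can. A call is refused whole if a number of a shift passes 0.0625 or a number of a turn 10.7, either way. A call with a gripper value outside its range is refused whole. The fingers move at their own pace and stop on an object; "grip_force" is the grip in N (left out, the last holds). Time passes only in rows, so rows that do not move let the fingers close. It gives the time, the measured TCP pose, the force and the opening at its end, in the units of the state.
- monitor.state(): the state, without advancing time (a new reading comes with each control period).
- vision.snapshot(name): name is "side" or "top" or "wrist"; returns a dict with "frame" (384x512x3 uint8, blue, green, red), "camera_matrix" (3x3 intrinsics, pixels), "rvec" (rotation vector, rad) and "tvec" (3), from world to camera coordinates, as OpenCV has them. Camera axes: x right, y down, z forward; pixel columns grow to the right and rows downward; lengths in m; the calibration is good to about 2 mm. A picture is of the moment at which its call begins. There is no depth.
- bot.job_done(): hands the job in, once; it reports no verdict.
Trained networks look in the newest picture that a camera, given by its name, has taken for a name from the list of things; names that differ only in an ending like _2 or _b are one class to them, and where a whole thing is asked for, a point or a joint stands for the part that bears it (a point fixed in the world has none). Each returns a list of dicts, best first, with "confidence" (0 to 1); they miss things now and then, are a little off and sometimes report something else, mostly with a low value. They report only what shows in the picture. A call takes as long as a camera call. They do not tell look-alikes from the thing itself.
- vision.find_in(camera, target): "box" ([left, top, width, height] as shares, 0 to 1, of the picture: columns of its width, rows of its height, round what is visible of it).
- vision.cut_out(camera, target): "region" (384x512 bool, what is visible of it) and "box" ([left, top, width, height] as shares, 0 to 1, of the picture: columns of its width, rows of its height, round what is visible of it).
- vision.place_of(camera, target): "xy" ([column, row] as shares, 0 to 1, of the picture: columns of its width, rows of its height: a listed point, or the origin of a listed thing).
The state is a dict: "t": time; "joints": joint angles; "qd": joint speeds; "tau": joint torques, N m; "tcp_pos": TCP position; "orientation": TCP orientation; "force": force on the tool from outside, world axes, zero at the start; "torque": the same for the moment, N m; "width": finger opening in m.
Only numpy, scipy, OpenCV 4.12 (cv2) and the standard library are available. Lean on these libraries where they do the work, as an engineer would, in place of code of your own. Each camera call takes 0.05 s, during which the arm holds its last target. There are 200 camera calls.

TASK

The flat steel bottle opener has been left lying on top of the closed wooden wine case, too flat to be taken up there. Slide it flat along the lid until its finger-ring end hangs about 6 cm over an edge of the case, pick it up by that overhanging end, and lay it back flat in its oak rest, between the two cheeks with its opener window over the steel pin and the ring end sticking out in front; lower it all the way in before letting go, do not drop it. Leave the glass, the beer bottle and the other things where they stand.

Things in the scene. Friction and masses are not known exactly. Their poses are not given: they have to be found in the camera images.
- opener: Loose flat stainless bar blade, about 110 g, 180 mm long (x), 40 wide (y), 3 thick. Finger ring at its -x end, window (23 long x 24 wide) at its +x end. Sides parallel from x = -70 to +80 mm, solid plate from x = -55 to +50. Mass centre at its middle. Origin: middle of the underside, z up. Starts on the lid, ring end towards the case's front. Slides easily on the lid (friction 0.25): a pressed fingertip drags it.
- opener_ring_end (a point): Outermost point of the opener's ring end (x = -90 mm, y = 0, mid-thickness of the opener).
- opener_window (a point): Middle of the opener's window (x = +68.5 mm, y = 0, mid-thickness of the opener).
- wine_case: Closed pine wine case, full and immovable: 270 mm (x) by 350 mm (y), 100 mm high, flat lid. Origin: centre of its underside, z up; its front faces -x, towards the robot. The glass stands at its -y back corner, the corkscrew lies along the +y side.
- case_front_edge (a point): Middle of the case's top front edge (x = -135 mm, z = 100 mm of the case); the edge runs along the case's y.
- rest: Oak rest, fixed: block 124 (x) x 76 (y) x 44 mm high, a cheek 8 mm high along each long side, channel 52 mm wide along x between them. In the channel at x = +36 stands one steel pin, 10 mm thick, 13 high, domed. Front faces -x. Opener home: on the channel floor along the rest's x, window around the pin, ring end 60 mm out beyond the front. Origin: centre of the underside, z up.
- rest_pin (a point): Foot of the pin: on its axis at the channel floor, 44 mm above the counter.
- tasting_glass: Stemmed tasting glass, 65 mm across, 152 mm tall, standing at the case's back corner on its -y side. Origin: centre of its foot. Leave it.
- beer: Brown beer bottle, 61 mm across, 228 mm tall, standing at the right of the counter. Origin: centre of its foot. Leave it.
- corkscrew: Black folding waiter's corkscrew, 112 mm long (x), 14 mm wide, 16 mm high, lying on the case's lid along its +y side. Origin: middle of its underside. Leave it.
- coasters: Stack of five round cork coasters, 94 mm across, 25 mm high, on the counter on the +y side of the rest. Origin: centre of the underside. Leave it.
- cap_dish: White dish of crown caps, 112 mm across, 18 mm high, on the counter on the -y side of the rest. Origin: centre of the underside. Leave it.
- cork: Sparkling-wine cork standing upright, 31 mm across, 47 mm high, on the -y side of the rest. Origin: centre of its foot. Leave it.
Things that resemble listed ones, but are neither listed nor needed, are in the scene too. What is meant by the opener is not turquoise or yellow, and is the larger of those in its own colour.

How it is judged:
By the outcome, as a careful person would: the job done as asked, in the order asked, and still so for the second after the job is handed in, with the robot touching nothing.
It also fails if it takes over 67 s, if anything falls off the work surface, if the arm or the gripper's body presses on something with over 40 N, if the wrist force passes 120 N, or if a joint passes its speed limit or range.

## Working session

There is one attempt and no reset: what is moved stays moved. The work goes in short steps, Python scripts to look and compute and a tool call to move; the robot and the scene stay as the last step left them, time stands still between calls to the robot, and variables do not carry over. Pictures are saved under pics/ and viewed, about 8 in all and at most 12, crops included, and the job is handed in when it is done.

Besides the shell and the picture viewer there is one more tool, called after "Call:" as name(argument=value, ...), one argument or row to a line, values as JSON. apply_moves: Moves the arm, as the interface text tells. Its arguments: {"type":"object","properties":{"rows":{"type":"array","items":{"type":"array","items":{"type":"number"}}},"grip_force":{"type":"number"}},"required":["rows"]}

```bash
mkdir -p pics
cat > h.py <<'E'
import numpy as np, cv2
from bench import monitor, vision, bot
def cal(s): 
    R,_=cv2.Rodrigues(np.array(s["rvec"],float)); return np.array(s["camera_matrix"],float),R,np.array(s["tvec"],float).reshape(3)
def ray(s,px,z):
    K,R,t=cal(s); d=R.T@np.linalg.inv(K)@np.array([px[0],px[1],1.]); c=-R.T@t
    return c+d*(z-c[2])/d[2]
def proj(s,p):
    K,R,t=cal(s); q=K@(R@np.array(p,float)+t); return q[:2]/q[2]
E
python3 - <<'E'
from h import *
s=monitor.state(); print({k:np.round(s[k],3) for k in s}, bot.hold_point_z)
for c in ("top","side"):
    im=vision.snapshot(c); cv2.imwrite(f"pics/{c}0.png",cv2.resize(im["frame"],(800,600)))
    K,R,t=cal(im); print(c,"cam",np.round(-R.T@t,3))
    Z=dict(opener=.1,opener_ring_end=.1,opener_window=.1,case_front_edge=.1,rest=0,rest_pin=.044,tasting_glass=0,beer=0,corkscrew=.1,coasters=0,cap_dish=0,cork=0,wine_case=0)
    for n,z in Z.items():
        for d in vision.place_of(c,n)[:4]:
            px=np.array(d["xy"])*[512,384]; print(n,round(d["confidence"],2),px.round(0),ray(im,px,z).round(3))
E
```

```text
{'t': np.float64(0.0), 'joints': array([ 1.25 ,  0.616, -0.013,  1.425,  0.008,  1.103, -0.04 ]), 'qd': array([ 0.001, -0.001,  0.001, -0.002, -0.   , -0.002,  0.   ]), 'tau': array([ 0.0000e+00, -4.5893e+01,  2.0900e-01, -1.6574e+01, -6.1000e-02,
        2.1000e-02,  0.0000e+00]), 'tcp_pos': array([ 0.189, -0.621,  0.217]), 'orientation': array([-0.001,  0.989,  0.147, -0.   ]), 'force': array([-0.248, -0.19 ,  0.58 ]), 'torque': array([ 0.002, -0.039, -0.033]), 'width': np.float64(0.093)} 0.0188
top cam [0.267 0.004 2.014]
opener 0.84 [244. 232.] [0.346 0.041 0.1  ]
opener 0.76 [206. 156.] [0.647 0.201 0.1  ]
opener 0.73 [130. 187.] [0.517 0.497 0.1  ]
opener 0.65 [197. 230.] [0.351 0.226 0.1  ]
opener_ring_end 0.74 [192. 176.] [0.565 0.253 0.1  ]
opener_ring_end 0.7 [228. 219.] [0.395 0.104 0.1  ]
opener_ring_end 0.46 [112. 197.] [0.472 0.565 0.1  ]
opener_ring_end 0.45 [182. 246.] [0.286 0.282 0.1  ]
opener_window 0.75 [197. 222.] [0.381 0.226 0.1  ]
opener_window 0.65 [263. 246.] [ 0.292 -0.033  0.1  ]
opener_window 0.62 [215. 143.] [0.702 0.168 0.1  ]
opener_window 0.62 [140. 1
[... 1005 characters left out ...]
242.] [0.285 0.066 0.1  ]
opener_window 0.55 [155. 336.] [0.49  0.512 0.1  ]
case_front_edge 0.6 [218. 252.] [0.512 0.245 0.1  ]
rest 0.57 [268. 180.] [ 0.614 -0.196  0.   ]
rest_pin 0.66 [263. 164.] [ 0.65  -0.222  0.044]
rest_pin 0.43 [268. 177.] [ 0.595 -0.162  0.044]
tasting_glass 0.95 [209. 196.] [ 0.754 -0.004  0.   ]
beer 0.67 [348. 148.] [ 0.428 -0.555  0.   ]
beer 0.39 [180. 208.] [ 0.804  0.099 -0.   ]
coasters 0.91 [242. 187.] [ 0.678 -0.109  0.   ]
cap_dish 0.79 [281. 153.] [ 0.659 -0.379  0.   ]
cap_dish 0.63 [262. 161.] [ 0.699 -0.287 -0.   ]
cap_dish 0.27 [160. 266.] [0.686 0.322 0.   ]
cork 0.47 [301. 169.] [ 0.537 -0.322  0.   ]
wine_case 0.85 [196. 250.] [0.631 0.218 0.   ]
```

View pics/top0.png

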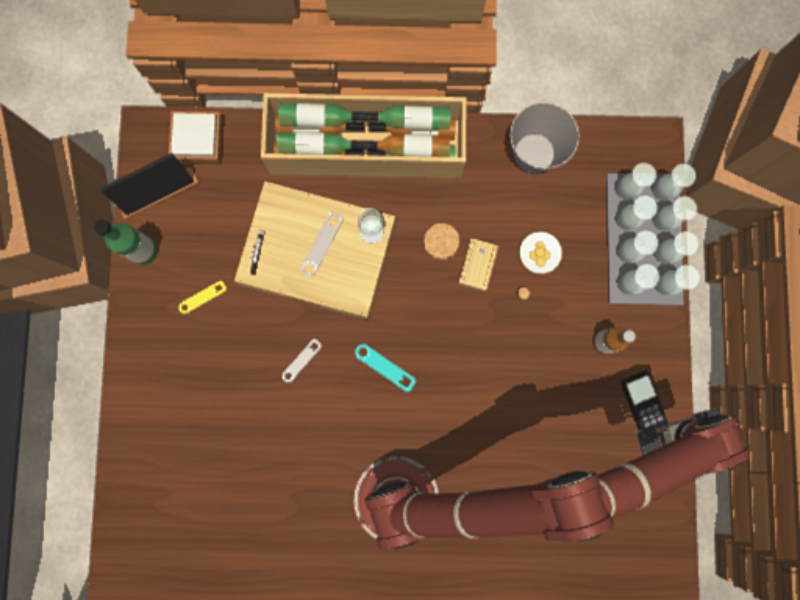

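Run:
```python
from h import *
im=vision.snapshot("top"); f=im["frame"]
cv2.imwrite("pics/crop_top.png",cv2.resize(f[115:255,90:290],(800,560),interpolation=cv2.INTER_CUBIC))
m=vision.cut_out("top","opener")
for d in m:
    r=d["region"]; ys,xs=np.nonzero(r)
    P=np.array([ray(im,(x+.0,y+.0),.1 if 175<x<235 and y<200 else .0)[:2] for x,y in zip(xs,ys)])
    c,(w,h),a=cv2.minAreaRect((P*1000).astype(np.float32))
    print(round(d["confidence"],2),xs.mean().round(1),ys.mean().round(1),P.mean(0).round(4),np.array([w,h]).round(0),round(a,1),"bgr",f[r].mean(0).round(0))
```

```text
0.92 246.4 234.7 [0.339  0.0334] [148.  37.] 54.8 bgr [211. 223.  85.]
0.68 191.4 231.2 [0.3492 0.2607] [29. 84.] 46.5 bgr [198. 210. 220.]
0.62 205.4 155.9 [0.6471 0.2027] [ 44. 181.] 64.7 bgr [182. 201. 216.]
0.55 127.7 190.4 [0.5139 0.5316] [27. 85.] 34.7 bgr [ 81. 239. 248.]
0.49 305.4 169.2 [ 0.6181 -0.2097] [ 81. 132.] 75.4 bgr [128. 193. 225.]
```

View pics/crop_top.png

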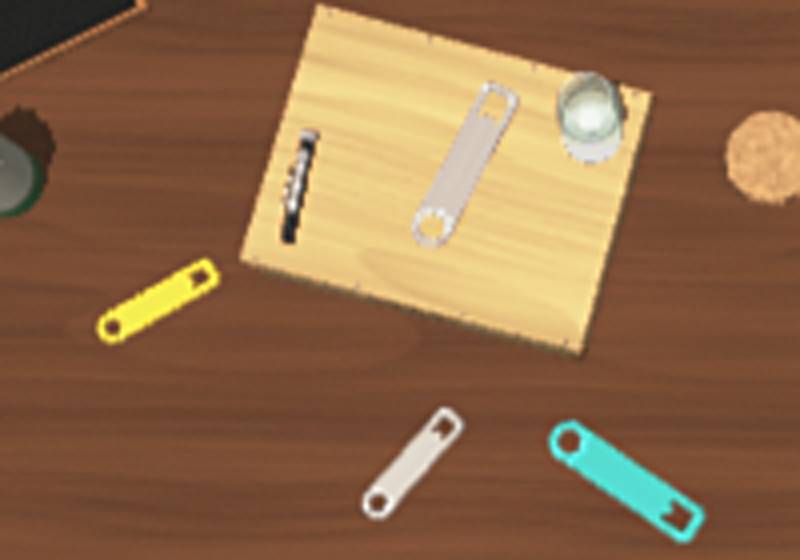

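View pics/side0.png

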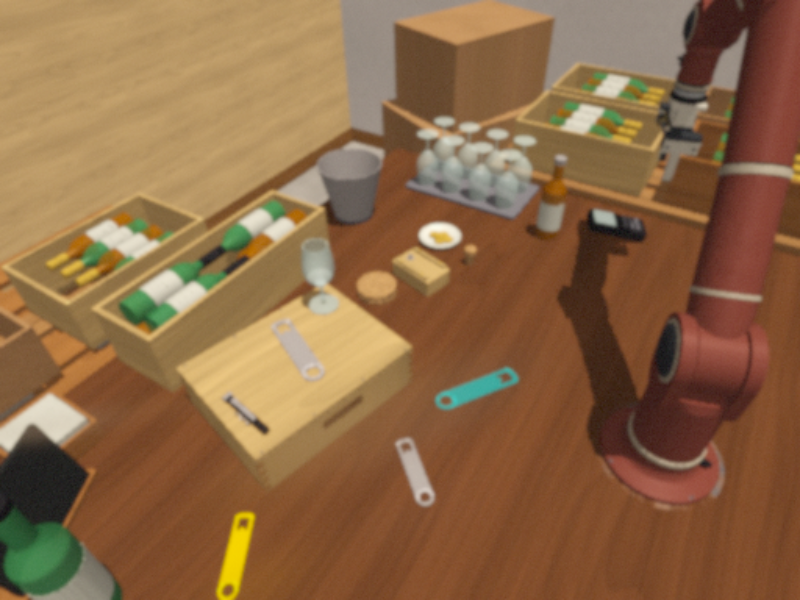

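Openers in crop_top: steel on the lid at (465,165), a smaller steel one on the counter at (412,462), turquoise at (628,482) and yellow at (158,300). The steel one on the lid fits: it measures about 181×44 mm, it is the larger of its colour, and it lies on the case. The enlarged crop confirms it. The glass foot is also on the lid.

```bash
cat >> h.py <<'E'
def pose():
    s=monitor.state(); w,x,y,z=s["orientation"]
    return s,np.degrees(np.arctan2(2*(x*y+w*z),1-2*(y*y+z*z)))
def togo(x,y,z,jaw=None):
    """print what is needed in current tool axes; jaw = wanted world azimuth of tool y (mod 180)"""
    s,phi=pose(); d=np.array([x,y,z])-s["tcp_pos"]; c,n=np.cos(np.radians(phi)),np.sin(np.radians(phi))
    tw=None if jaw is None else -((jaw-(phi-90)+90)%180-90)
    print("t",round(float(s["t"]),2),"tcp",np.round(s["tcp_pos"],4),"phi",round(phi,2),"j7",round(float(s["joints"][6]),2),"| tool dx,dy,dz mm",np.round(1000*np.array([c*d[0]+n*d[1],n*d[0]-c*d[1],-d[2]]),1),"twist",tw,"F",np.round(s["force"],1),"w",round(float(s["width"]),4))
E
python3 - <<'E'
from h import *
im=vision.snapshot("top")
C=[ray(im,(x/4+90,y/4+115),.1)[:2] for x,y in [(318,5),(652,93),(580,353),(240,260)]]
C=np.array(C); print(C.round(3))
fe=(C[2]+C[3])/2; be=(C[0]+C[1])/2; u=be-fe; print("front mid",fe.round(3),"L",np.linalg.norm(u).round(3),"yaw",np.degrees(np.arctan2(u[1],u[0])).round(1),"W",np.linalg.norm(C[2]-C[3]).round(3), np.degrees(np.arctan2(*(C[3]-C[2])[::-1])).round(1)-90)
print("glass foot",ray(im,(237.5,150.5),.1).round(3))
for n in("opener","rest"):
  for d in vision.cut_out("top",n):
    r=d["region"]; ys,xs=np.nonzero(r)
    if n=="opener" and not(195<xs.mean()<215 and ys.mean()<190): continue
    P=np.array([ray(im,(x,y),.103 if n=="opener" else .05)[:2] for x,y in zip(xs,ys)])
    e,v=np.linalg.eigh(np.cov(P.T)); v=v[:,1]*np.sign(v[0,1]); print(n,d["confidence"],P.mean(0).round(4),np.degrees(np.arctan2(v[1],v[0])).round(2),np.ptp((P-P.mean(0))@v).round(3), "rect",cv2.minAreaRect((P*1000).astype(np.float32)))
togo(.65,.2,.32,-27)
E
```

```text
[[0.807 0.353]
 [0.723 0.013]
 [0.459 0.08 ]
 [0.545 0.419]]
front mid [0.502 0.249] L 0.272 yaw -14.1 W 0.351 -14.299999999999997
glass foot [0.672 0.075 0.1  ]
opener 0.95 [0.6472 0.2023] -26.19 0.183 rect ((648.6782836914062, 202.1585693359375), (43.31686782836914, 182.43228149414062), 64.42454528808594)
rest 0.69 [ 0.6105 -0.2041] -15.11 0.133 rect ((611.1480712890625, -203.24337768554688), (80.50513458251953, 133.0956268310547), 74.4167251586914)
t 1.65 tcp [ 0.1889 -0.6219  0.2186] phi 16.89 j7 -0.04 | tool dx,dy,dz mm [ 680.1 -652.5 -101.4] twist -46.10765370210606 F [ 0.7 -0.6  0.8] w 0.093
```

The case front-edge middle is at (0.502, 0.249) with yaw −14°. The opener's centre is at (0.647, 0.202) with yaw −26°, and the rest's yaw is about −15°. I'll move above the opener with the fingers shut and the jaws along the bar, which keeps the gripper body clear of the glass.

Call:
apply_moves(
  rows=[
    [0,0,-0.05,0,0],
    [0,0,-0.05,0,0],
    [0.04,-0.0384,0,0,0],
    [0.04,-0.0384,0,0,0],
    [0.04,-0.0384,0,0,0],
    [0.04,-0.0384,0,0,0],
    [0.04,-0.0384,0,0,0],
    [0.04,-0.0384,0,0,0],
    [0.04,-0.0384,0,0,0],
    [0.04,-0.0384,0,0,0],
    [0.04,-0.0384,0,0,0],
    [0.04,-0.0384,0,0,0],
    [0.04,-0.0384,0,0,0],
    [0.04,-0.0384,0,0,0],
    [0.04,-0.0384,0,0,0],
    [0.04,-0.0384,0,0,0],
    [0.04,-0.0384,0,0,0],
  ],
)

```text
t: 3.78
tcp_pos: [0.5964, 0.1048, 0.3188]
orientation: [0.0, 0.989, 0.147, 0.0]
force: [0.4, -0.2, -0.8]
width: -0.0002
```

Call:
apply_moves(
  rows=[
    [0,0,0,-9.2,0],
    [0,0,0,-9.2,0],
    [0,0,0,-9.2,0],
    [0,0,0,-9.2,0],
    [0,0,0,-9.2,0],
    [0,0,0,0,0],
  ],
)

```text
t: 4.53
tcp_pos: [0.5956, 0.1033, 0.3186]
orientation: [-0.0, 0.854, 0.521, -0.0]
force: [-0.0, 0.3, 0.6]
width: 0.0005
```

Run:
```python
from h import *
im=vision.snapshot("wrist"); cv2.imwrite("pics/wrist1.png",im["frame"]); K,R,t=cal(im); print("cam",(-R.T@t).round(3))
for n,z in dict(opener_ring_end=.1015,opener_window=.1015,opener=.1,case_front_edge=.1,tasting_glass=.1).items():
    for d in vision.place_of("wrist",n)[:2]:
        px=np.array(d["xy"])*[512,384]; print(n,round(d["confidence"],2),px.round(0),ray(im,px,z).round(4))
for d in vision.cut_out("wrist","opener")[:2]:
    ys,xs=np.nonzero(d["region"]); P=np.array([ray(im,(x,y),.103)[:2] for x,y in zip(xs,ys)])
    e,v=np.linalg.eigh(np.cov(P.T)); v=v[:,1]*np.sign(v[0,1]); print(d["confidence"],P.mean(0).round(4),np.degrees(np.arctan2(v[1],v[0])).round(2),np.ptp((P-P.mean(0))@v).round(3),cv2.minAreaRect((P*1000).astype(np.float32)))
togo(.656,.198,.11,-26.2)
```

```text
cam [0.635 0.179 0.485]
opener_ring_end 0.89 [141. 198.] [0.4419 0.1223 0.1015]
opener_ring_end 0.88 [ 22. 116.] [0.373  0.2739 0.1015]
opener_window 0.88 [315.  56.] [0.7094 0.1757 0.1015]
opener_window 0.61 [100. 132.] [0.444  0.2161 0.1015]
opener 0.92 [139. 246.] [0.3999 0.0661 0.1   ]
opener 0.8 [255.  62.] [0.6464 0.2008 0.1   ]
case_front_edge 0.61 [126.  79.] [0.5066 0.2528 0.1   ]
tasting_glass 0.79 [330. 144.] [0.6852 0.0764 0.1   ]
0.85 [0.4134 0.2415] -40.08 0.107 ((414.0174255371094, 241.02996826171875), (24.7923526763916, 107.2408447265625), 49.77630615234375)
0.69 [0.4071 0.0722] 53.19 0.143 ((404.34466552734375, 66.47349548339844), (142.81716918945312, 33.43707275390625), 55.91849136352539)
t 4.88 tcp [0.5956 0.1036 0.3187] phi 62.85 j7 -0.89 | tool dx,dy,dz mm [111.5  10.7 208.7] twist -0.9456378253366751 F [-0.2 -1.5 -0.4] w 0.0003
```

View pics/wrist1.png

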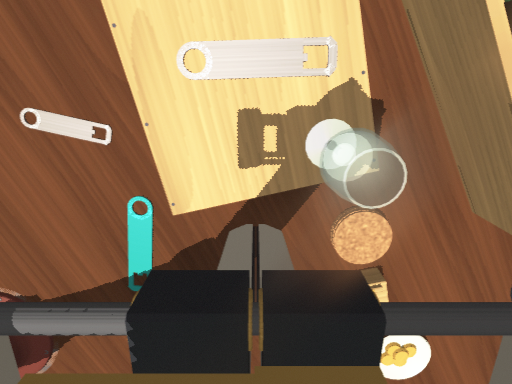

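The wrist image shows the steel opener on the lid, ring end at (177,61) and window end at (337,57). The glass foot is at (332,144), and the front edge runs from (103,0) to (172,214).

Run:
```python
from h import *
im=vision.snapshot("wrist")
a=ray(im,(177,61),.1015)[:2]; b=ray(im,(337.5,57),.1015)[:2]; d=b-a
yaw=np.degrees(np.arctan2(d[1],d[0])); c=(a+b)/2
e1=ray(im,(103,0),.1)[:2]; e2=ray(im,(172,214),.1)[:2]; e=e1-e2; ey=np.degrees(np.arctan2(e[1],e[0]))-90; n=np.array([np.cos(np.radians(ey)),np.sin(np.radians(ey))])
print("ring",a.round(4),"win",b.round(4),np.linalg.norm(d).round(4),yaw.round(2),"c",c.round(4),"edge",e1.round(4),e2.round(4),"case yaw",ey.round(2),"ring inside",((a-e2)@n).round(4))
g=ray(im,(332,144),.1)[:2]; print("glass",g.round(3))
u=d/np.linalg.norm(d); v=np.array([-u[1],u[0]]); print("glass in opener frame",((g-c)@u).round(3),((g-c)@v).round(3))
p=c+.012*u; togo(p[0],p[1],.115,yaw)
```

```text
ring [0.5683 0.2423] win [0.7311 0.1638] 0.1808 -25.77 c [0.6497 0.203 ] edge [0.5292 0.3311] [0.4647 0.0855] case yaw -14.72 ring inside 0.0604
glass [0.687 0.075]
glass in opener frame 0.089 -0.099
t 4.92 tcp [0.5956 0.1036 0.3187] phi 62.87 j7 -0.89 | tool dx,dy,dz mm [113.4  14.8 203.7] twist -1.3635019572487863 F [0.8 0.2 1. ] w 0.0004
```

Call:
apply_moves(
  rows=[
    [0.038,0.005,0,0,0],
    [0.038,0.005,0,0,0],
    [0.0374,0.0048,0,0,0],
    [0,0,0,-1.36,0],
    [0,0,0.05,0,0],
    [0,0,0.05,0,0],
    [0,0,0.05,0,0],
    [0,0,0.04,0,0],
    [0,0,0.01,0,0],
    [0,0,0.004,0,0],
    [0,0,0,0,0],
  ],
)

```text
t: 6.3
tcp_pos: [0.6615, 0.1981, 0.1167]
orientation: [0.0, 0.847, 0.532, 0.002]
force: [-0.1, -0.0, 0.0]
width: 0.0005
```

Call:
apply_moves(
  rows=[
    [0,0,0.003,0,0],
    [0,0,0.003,0,0],
    [0,0,0.002,0,0],
    [0,0,0,0,0],
  ],
)

```text
t: 6.8
tcp_pos: [0.6603, 0.1977, 0.1065]
orientation: [-0.0, 0.847, 0.532, -0.0]
force: [-0.6, -0.5, -0.2]
width: 0.0008
```

Call:
apply_moves(
  rows=[
    [0,0,0.002,0,0],
    [0,0,0.002,0,0],
    [0,0,0,0,0],
  ],
)

```text
t: 7.18
tcp_pos: [0.6608, 0.198, 0.1035]
orientation: [0.0, 0.847, 0.532, 0.001]
force: [-1.5, -0.6, 3.7]
width: 0.0002
```

Call:
apply_moves(
  rows=[
    [0,0,0.001,0,0],
    [0,0,0,0,0],
    [0,-0.005,0,0,0],
    [0,-0.01,0,0,0],
    [0,-0.01,0,0,0],
    [0,0,0,0,0],
  ],
)

```text
t: 7.92
tcp_pos: [0.6382, 0.2101, 0.1034]
orientation: [-0.0, 0.847, 0.532, 0.001]
force: [-1.4, 0.5, 7.3]
width: 0.0007
```

```bash
cat > look.py <<'E'
from h import *
import sys
im=vision.snapshot("wrist"); cv2.imwrite(f"pics/{sys.argv[1]}.png",im["frame"])
for n,z in dict(opener_ring_end=.1015,opener_window=.1015,opener=.1,case_front_edge=.1).items():
    for d in vision.place_of("wrist",n)[:2]:
        px=np.array(d["xy"])*[512,384]; print(n,round(d["confidence"],2),px.round(0),ray(im,px,z).round(4))
togo(.65,.2,.1)
E
python3 look.py wrist2
```

```text
opener_ring_end 0.9 [ 81. 238.] [0.5464 0.254  0.1015]
opener_ring_end 0.64 [ 86. 363.] [0.4953 0.1751 0.1015]
opener_window 0.91 [ 21. 278.] [0.4977 0.2472 0.1015]
opener 0.85 [235. 239.] [0.6269 0.2135 0.1   ]
case_front_edge 0.88 [ 28. 262.] [0.5073 0.2541 0.1   ]
case_front_edge 0.42 [236. 238.] [0.6276 0.214  0.1   ]
t 8.18 tcp [0.6382 0.2101 0.1034] phi 64.29 j7 -1.1 | tool dx,dy,dz mm [-3.9 15.   3.4] twist None F [-1.3  0.5  7.9] w 0.0003
```

View pics/wrist2.png

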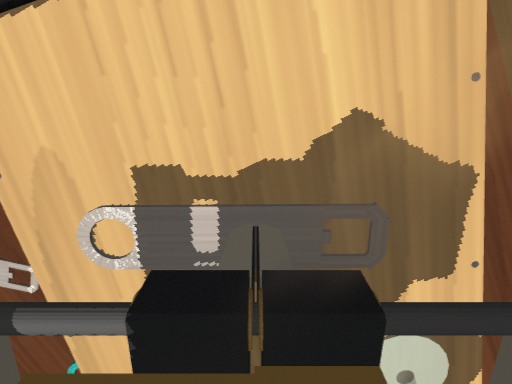

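It drags cleanly: the ring end is at (81,238) and has moved 25 mm. Continuing.

Call:
apply_moves(
  rows=[
    [0,-0.006,0,0,0],
    [0,-0.01,0,0,0],
    [0,-0.01,0,0,0],
    [0,-0.01,0,0,0],
    [0,-0.01,0,0,0],
    [0,-0.01,0,0,0],
    [0,-0.01,0,0,0],
    [0,-0.01,0,0,0],
    [0,-0.01,0,0,0],
    [0,-0.008,0,0,0],
    [0,-0.004,0,0,0],
    [0,0,0,0,0],
  ],
)

```text
t: 9.68
tcp_pos: [0.551, 0.2523, 0.1034]
orientation: [0.0, 0.847, 0.532, 0.002]
force: [0.5, 0.2, 7.0]
width: 0.0011
```

```bash
python3 look.py wrist3
python3 - <<'E'
from h import *
im=vision.snapshot("top"); 
for d in vision.place_of("top","opener_ring_end"): print(d["confidence"],ray(im,np.array(d["xy"])*[512,384],.1015).round(4))
E
```

```text
opener_ring_end 0.7 [ 78. 239.] [0.4573 0.2961 0.1015]
opener_window 0.79 [118. 274.] [0.4657 0.2661 0.1015]
opener 0.73 [236. 236.] [0.5414 0.2571 0.1   ]
opener 0.73 [ 70. 269.] [0.4402 0.2813 0.1   ]
t 9.93 tcp [0.551  0.2523 0.1034] phi 64.26 j7 -1.25 | tool dx,dy,dz mm [ -4.1 111.9   3.4] twist None F [-0.8  0.4  7.2] w 0.0007
0.6 [0.3093 0.2714 0.1015]
0.53 [0.4757 0.5553 0.1015]
0.5 [0.6122 0.2146 0.1015]
```

View pics/wrist3.png

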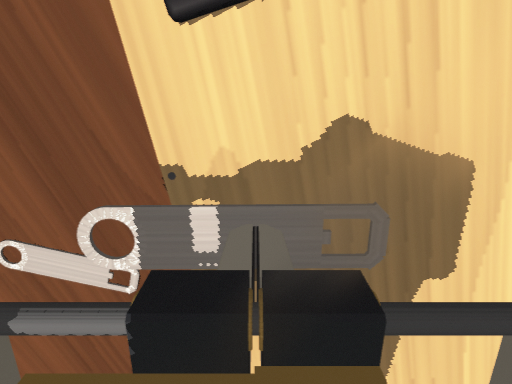

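Run:
```python
from h import *
im=vision.snapshot("wrist")
e1=ray(im,(111,0),.1)[:2]; e2=ray(im,(165,180),.1)[:2]; e=e1-e2; ey=np.degrees(np.arctan2(e[1],e[0]))-90; n=np.array([np.cos(np.radians(ey)),np.sin(np.radians(ey))])
a=ray(im,(78,237),.1015)[:2]; b=ray(im,(387,237),.1015)[:2]; d=b-a; u=d/np.linalg.norm(d)
print(e1,e2,ey,"overhang",-(a-e2)@n, "old edge", -(a-[.4647,.0855])@[.967,-.254],"yaw",np.degrees(np.arctan2(d[1],d[0])),np.linalg.norm(d),"ring",a,"c",(a+b)/2)
g=a+.03*u
togo(g[0],g[1],.25,np.degrees(np.arctan2(d[1],d[0]))+90)
```

```text
[0.54341466 0.39310989] [0.52109212 0.30511467] -14.234465016672047 overhang 0.059121815369892236 old edge 0.06016544716484786 yaw -25.798035948953636 0.18111887314355893 ring [0.45813717 0.29738659] c [0.53967088 0.2579751 ]
t 10.07 tcp [0.551  0.2523 0.1034] phi 64.25 j7 -1.25 | tool dx,dy,dz mm [   0.2  -73.2 -146.6] twist -89.94950731790794 F [-0.2 -0.2  7.9] w 0.0007
```

The overhang measures 59–60 mm from both edge fits, so it is right. Next: lift off, move over the ring end, and turn 90° so the jaws straddle the bar.

Call:
apply_moves(
  rows=[
    [0,0,-0.006,0,0],
    [0,0,-0.02,0,0],
    [0,0,-0.04,0,0.065],
    [0,-0.037,-0.02,0,0.065],
    [0,-0.037,0,0,0.065],
    [0,0,0,-10,0.065],
    [0,0,0,-10,0.065],
    [0,0,0,-10,0.065],
    [0,0,0,-10,0.065],
    [0,0,0,-10,0.065],
    [0,0,0,-10,0.065],
    [0,0,0,-10,0.065],
    [0,0,0,-10,0.065],
    [0,0,0,-10,0.065],
    [0,0,0,0,0.065],
  ],
)

```text
t: 11.95
tcp_pos: [0.4829, 0.2828, 0.1871]
orientation: [-0.001, 0.224, 0.975, -0.0]
force: [-0.2, -0.4, -0.2]
width: 0.0649
```

Run:
```python
from h import *
for c in("top","wrist","side"):
  im=vision.snapshot(c)
  if c=="side": cv2.imwrite("pics/side2.png",cv2.resize(im["frame"][150:340,80:340],(780,570)))
  for n in("opener_ring_end","opener_window"):
    for d in vision.place_of(c,n): print(c,n,round(d["confidence"],2),ray(im,np.array(d["xy"])*[512,384],.1015).round(4))
u=np.array([.9003,-.435]); g=np.array([.4581,.2974])+.029*u
togo(g[0],g[1],.0827,64.2)
```

```text
top opener_ring_end 0.73 [0.471  0.5671 0.1015]
top opener_ring_end 0.66 [0.2961 0.2907 0.1015]
top opener_window 0.71 [0.5872 0.2269 0.1015]
top opener_window 0.63 [0.3791 0.2198 0.1015]
top opener_window 0.55 [0.5319 0.4664 0.1015]
wrist opener_ring_end 0.92 [0.3987 0.1712 0.1015]
wrist opener_ring_end 0.81 [0.4609 0.2965 0.1015]
wrist opener_window 0.84 [0.5026 0.4371 0.1015]
wrist opener_window 0.73 [0.3978 0.2519 0.1015]
side opener_ring_end 0.8 [0.2779 0.3525 0.1015]
side opener_ring_end 0.71 [0.4638 0.2919 0.1015]
side opener_ring_end 0.57 [0.3562 0.1843 0.1015]
side opener_ring_end 0.17 [ 0.5376 -0.089   0.1015]
side opener_window 0.97 [0.4935 0.5077 0.1015]
side opener_window 0.93 [0.2916 0.0681 0.1015]
side opener_window 0.72 [0.3558 0.2841 0.1015]
side opener_window 0.67 [0.605  0.2285 0.1015]
t 12.4 tcp [0.483  0.2834 0.1878] phi 154.23 j7 -0.0 | tool dx,dy,dz mm [ -0.5   1.8 105.1] twist 0.03225731893157047 F [-0.1 -0.4 -0.2] w 0.0652
```

View pics/side2.png

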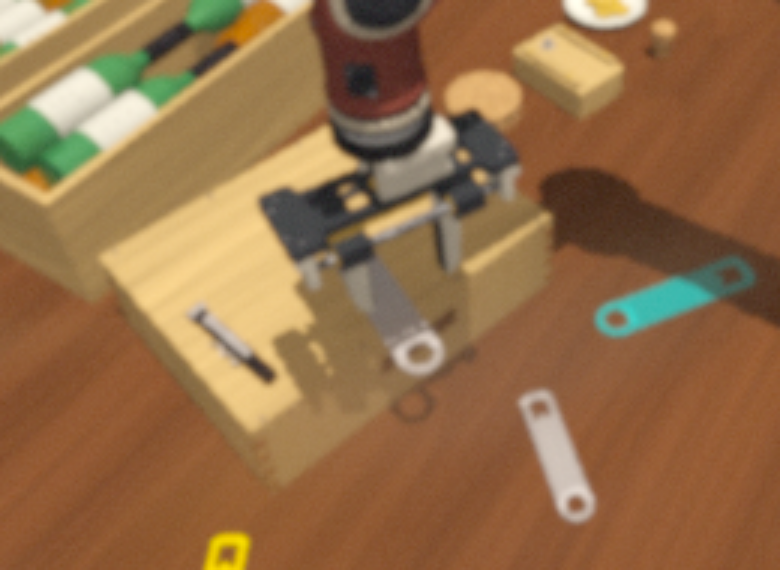

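The side view shows the ring end at (417,352) hanging over the front edge, with the jaws straddling the bar. Descending and gripping.

Call:
apply_moves(
  rows=[
    [0,0.0015,0.04,0,0.065],
    [0,0,0.04,0,0.065],
    [0,0,0.02,0,0.065],
    [0,0,0.005,0,0.065],
    [0,0,0,0,0.065],
  ],
)

```text
t: 13.02
tcp_pos: [0.484, 0.2854, 0.0835]
orientation: [0.0, 0.223, 0.975, 0.001]
force: [-0.3, -0.3, -0.1]
width: 0.065
```

Call:
apply_moves(
  rows=[
    [0,0,0,0,0.03],
    [0,0,0,0,0.03],
    [0,0,0,0,0.03],
    [0,0,0,0,0.03],
    [0,0,0,0,0.03],
  ],
  grip_force=50,
)

```text
t: 13.65
tcp_pos: [0.4839, 0.2848, 0.083]
orientation: [0.0, 0.223, 0.975, 0.0]
force: [-0.2, -0.6, 2.7]
width: 0.0384
```

The fingers stopped on about 39 mm, so it is gripped. Lifting and carrying above glass height.

Call:
apply_moves(
  rows=[
    [0,0,-0.004,0,0.03],
    [0,0,-0.008,0,0.03],
    [0,0,-0.015,0,0.03],
    [0,0,-0.03,0,0.03],
    [0,0,-0.04,0,0.03],
    [0,0,-0.04,0,0.03],
    [0,0,-0.04,0,0.03],
    [0,0,-0.02,0,0.03],
    [0,0,-0.01,0,0.03],
    [0,0,0,0,0.03],
  ],
)

```text
t: 14.9
tcp_pos: [0.4836, 0.2847, 0.2902]
orientation: [0.0, 0.223, 0.975, 0.0]
force: [0.7, -0.6, -1.7]
width: 0.0385
```

Call:
apply_moves(
  rows=[
    [-0.008,-0.014,0,0,0.03],
    [-0.016,-0.027,0,0,0.03],
    [-0.02,-0.034,0,0,0.03],
    [-0.02,-0.034,0,0,0.03],
    [-0.02,-0.034,0,0,0.03],
    [-0.02,-0.034,0,0,0.03],
    [-0.02,-0.034,0,0,0.03],
    [-0.02,-0.034,0,0,0.03],
    [-0.02,-0.034,0,0,0.03],
    [-0.02,-0.034,0,0,0.03],
    [-0.02,-0.034,0,0,0.03],
    [-0.02,-0.034,0,0,0.03],
    [-0.01,-0.02,0,0,0.03],
    [-0.002,-0.002,0,0,0.03],
    [0,0,0,5.5,0.03],
    [0,0,0,-5.5,0.03],
    [0,0,0,0,0.03],
  ],
)

```text
t: 17.02
tcp_pos: [0.5206, -0.1797, 0.2893]
orientation: [-0.001, 0.222, 0.975, 0.0]
force: [0.2, 0.1, -1.2]
width: 0.0383
```

Run:
```python
from h import *
im=vision.snapshot("wrist"); cv2.imwrite("pics/wrist4.png",im["frame"])
s,phi=pose(); zo=s["tcp_pos"][2]+.0188
for n,z in dict(opener_ring_end=zo,opener_window=zo,rest=0,rest_pin=.044).items():
    for d in vision.place_of("wrist",n)[:2]:
        px=np.array(d["xy"])*[512,384]; print(n,round(d["confidence"],2),px.round(0),ray(im,px,z).round(4))
K,R,t=cal(im); print((-R.T@t).round(3), R.round(2).tolist())
togo(.521,-.18,.29,75)
im=vision.snapshot("side"); 
for n,z in dict(opener_ring_end=zo,opener_window=zo,rest_pin=.044).items():
    for d in vision.place_of("side",n)[:2]:
        px=np.array(d["xy"])*[512,384]; print("side",n,round(d["confidence"],2),px.round(0),ray(im,px,z).round(4))
```

```text
opener_ring_end 0.95 [256. 204.] [ 0.4963 -0.1668  0.3082]
opener_ring_end 0.27 [340. 218.] [ 0.5216 -0.1317  0.3082]
rest 0.73 [266. 207.] [ 0.6133 -0.2054  0.    ]
rest_pin 0.86 [268. 243.] [ 0.649  -0.2205  0.044 ]
[ 0.445 -0.143  0.456] [[0.43, 0.9, -0.0], [0.86, -0.41, 0.3], [0.27, -0.13, -0.95]]
t 17.27 tcp [ 0.5211 -0.1805  0.2896] phi 154.24 j7 0.93 | tool dx,dy,dz mm [ 0.3  0.4 -0.4] twist -10.758420929210473 F [-0.5  0.5 -0.8] w 0.0386
side opener_ring_end 0.66 [274. 259.] [0.2926 0.3267 0.3082]
side opener_ring_end 0.63 [273. 322.] [0.2283 0.4407 0.3082]
side opener_window 0.8 [263. 288.] [0.2772 0.3939 0.3082]
side opener_window 0.65 [323. 243.] [0.2277 0.2404 0.3082]
side rest_pin 0.97 [263. 164.] [ 0.656  -0.2238  0.044 ]
side rest_pin 0.63 [243. 187.] [ 0.6447 -0.0685  0.044 ]
```

View pics/wrist4.png

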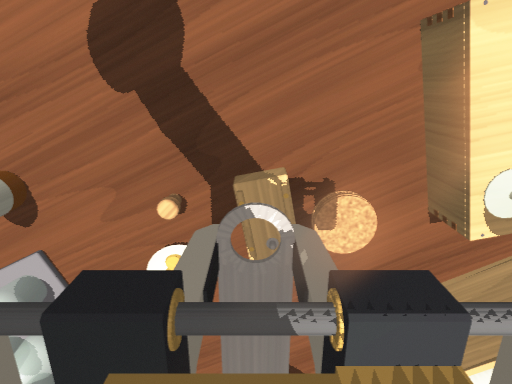

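The opener is held level. Its ring is at (256,232), and the rest is partly hidden below it, pin at about (272,243). I'll step aside and down for a clear look at the rest.

Call:
apply_moves(
  rows=[
    [0,0,0,-5.4,0.03],
    [0,0,0,-5.4,0.03],
    [-0.01,-0.03,0.02,0,0.03],
    [-0.01,-0.03,0.03,0,0.03],
    [-0.01,-0.03,0.03,0,0.03],
    [0,-0.02,0.02,0,0.03],
    [0,0,0,0,0.03],
    [0,0,0,0,0.03],
  ],
)

```text
t: 18.48
tcp_pos: [0.5226, -0.2933, 0.1909]
orientation: [0.001, 0.129, 0.992, 0.001]
force: [0.0, 0.9, -0.4]
width: 0.0384
```

Run:
```python
from h import *
im=vision.snapshot("wrist"); f=im["frame"]; cv2.imwrite("pics/wrist5.png",f)
s,phi=pose(); zo=s["tcp_pos"][2]+.0188
for n,z in dict(opener_ring_end=zo,rest=0,rest_pin=.044).items():
    for d in vision.place_of("wrist",n)[:2]:
        px=np.array(d["xy"])*[512,384]; print(n,round(d["confidence"],2),px.round(1),ray(im,px,z).round(4))
togo(.521,-.18,.29,75)
px=proj(im,(.63,-.21,.05)).round().astype(int); print(px)
y0,x0=max(px[1]-75,0),max(min(px[0]-100,312),0); print("crop origin",x0,y0)
cv2.imwrite("pics/wrist5c.png",cv2.resize(f[y0:y0+150,x0:x0+200],(800,600),interpolation=cv2.INTER_CUBIC))
```

```text
opener_ring_end 0.66 [256.2 203.4] [ 0.4956 -0.2851  0.2101]
rest 0.77 [344.2 212.8] [ 0.6127 -0.2045  0.    ]
rest_pin 0.81 [349.9 261.1] [ 0.6509 -0.2167  0.044 ]
rest_pin 0.24 [230.8 181.5] [ 0.5271 -0.3199  0.044 ]
t 18.68 tcp [ 0.5227 -0.2936  0.1911] phi 165.17 j7 1.19 | tool dx,dy,dz mm [ 30.7 109.4 -98.9] twist 0.17447925318603552 F [ 0.5 -0.7 -0.4] w 0.0383
[354 246]
crop origin 254 171
```

View pics/wrist5c.png

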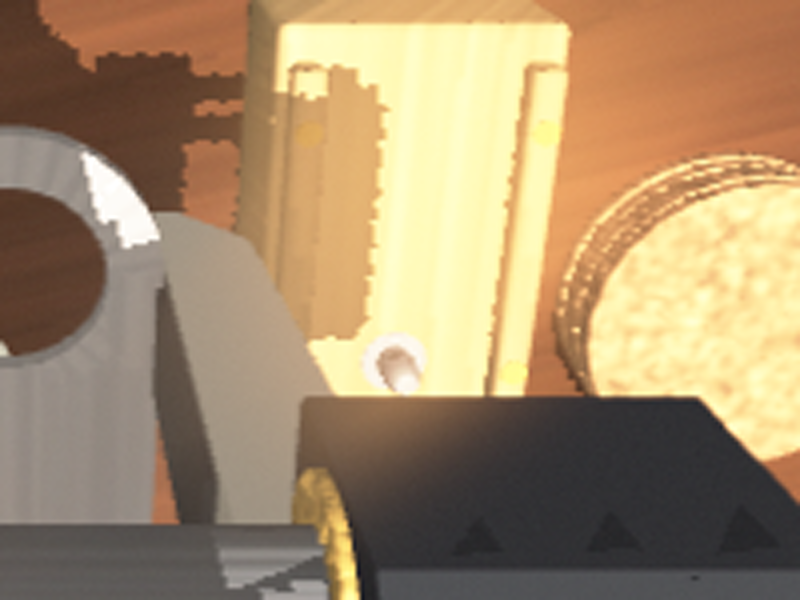

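The crop shows the pin foot at (395,363) and the block's front top corners at (277,27) and (570,35). The right cheek's inner edge runs from (525,65) to (490,395).

Run:
```python
from h import *
im=vision.snapshot("wrist")
q=lambda x,y,z: ray(im,(254+x/4-.4,171+y/4-.4),z)[:2]
pin=q(395,363,.044); L=q(277,27,.044); Rr=q(570,35,.044)
e=Rr-L; print("pin",pin.round(4),"front w",np.linalg.norm(e).round(4),"yaw",(np.degrees(np.arctan2(e[1],e[0]))-90).round(2))
a,b=q(568,66,.052),q(526,392,.052); d=b-a; print("cheek yaw",np.degrees(np.arctan2(d[1],d[0])).round(2))
a,b=q(527,66,.052),q(490,392,.052); d=b-a; print("cheek in yaw",np.degrees(np.arctan2(d[1],d[0])).round(2))
m=(L+Rr)/2; d=pin-m; print("front mid->pin",np.linalg.norm(d).round(4),np.degrees(np.arctan2(d[1],d[0])).round(2))
# opener in hand: ring end outermost, sides
s,phi=pose(); z=s["tcp_pos"][2]+.0188; tcp=s["tcp_pos"][:2]
for d in vision.place_of("wrist","opener_ring_end")[:1]:
    r=ray(im,np.array(d["xy"])*[512,384],z)[:2]; v=r-tcp; t=np.radians(phi); print("ring rel TCP in tool x,y",(v@[np.cos(t),np.sin(t)]).round(4),(v@[np.sin(t),-np.cos(t)]).round(4))
f=im["frame"]; print(f[203:206,205:215].mean(2).round(0).tolist());
```

```text
pin [ 0.652  -0.2145] front w 0.0756 yaw -16.4
cheek yaw -14.09
cheek in yaw -13.82
front mid->pin 0.0971 -13.79
ring rel TCP in tool x,y 0.0275 0.0015
[[63.0, 62.0, 61.0, 64.0, 64.0, 62.0, 63.0, 61.0, 61.0, 62.0], [65.0, 62.0, 62.0, 62.0, 63.0, 63.0, 62.0, 62.0, 61.0, 61.0], [63.0, 62.0, 62.0, 61.0, 61.0, 61.0, 61.0, 62.0, 62.0, 63.0]]
```

View pics/wrist5.png

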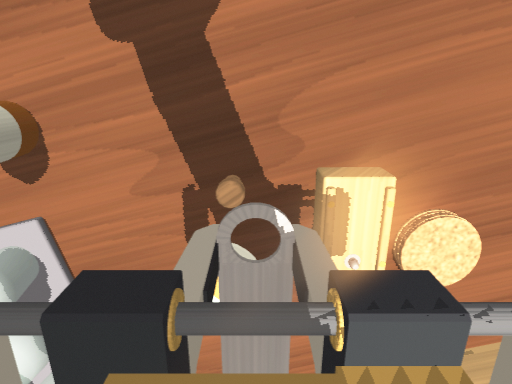

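The pin's lateral estimates range over 7 mm, so I'll look from the mirrored position on the other side so that oblique errors cancel.

Call:
apply_moves(
  rows=[
    [0,0.02,0,0,0.03],
    [0,0.035,0,0,0.03],
    [0,0.035,0,0,0.03],
    [0,0.035,0,0,0.03],
    [0,0.035,0,0,0.03],
    [0,0.035,0,0,0.03],
    [0,0.015,0,0,0.03],
    [0,0,0,0,0.03],
    [0,0,0,0,0.03],
  ],
)

```text
t: 19.9
tcp_pos: [0.5756, -0.0938, 0.1893]
orientation: [-0.0, 0.131, 0.991, -0.001]
force: [0.0, -1.1, -0.9]
width: 0.0386
```

Run:
```python
from h import *
im=vision.snapshot("wrist"); f=im["frame"]; cv2.imwrite("pics/wrist6.png",f)
for d in vision.place_of("wrist","rest_pin")[:2]:
    px=np.array(d["xy"])*[512,384]; print(round(d["confidence"],2),px.round(1),ray(im,px,.044).round(4))
px=proj(im,(.652,-.217,.044)); print("expected",px)
x0,y0=int(px[0])-50,165; a=cv2.resize(f[y0:y0+120,x0:x0+100],(500,600),interpolation=cv2.INTER_CUBIC)
g=cv2.imread("pics/wrist4.png"); b=cv2.resize(g[213:273,235:295],(300,300),interpolation=cv2.INTER_CUBIC)
c=np.zeros((600,800,3),np.uint8); c[:,:500]=a; c[:300,500:]=b; cv2.imwrite("pics/comp.png",c); print("origin",x0,y0); togo(.52,-.18,.2,75.8)
```

```text
0.98 [165.4 261.3] [ 0.6495 -0.2172  0.044 ]
expected [166.27736484 263.16687207]
origin 116 165
t 20.0 tcp [ 0.5757 -0.0939  0.1893] phi 164.88 j7 0.84 | tool dx,dy,dz mm [ 31.3 -97.6 -10.7] twist -0.9225022605575219 F [-0.3  0.1 -1.6] w 0.0382
```

View pics/comp.png

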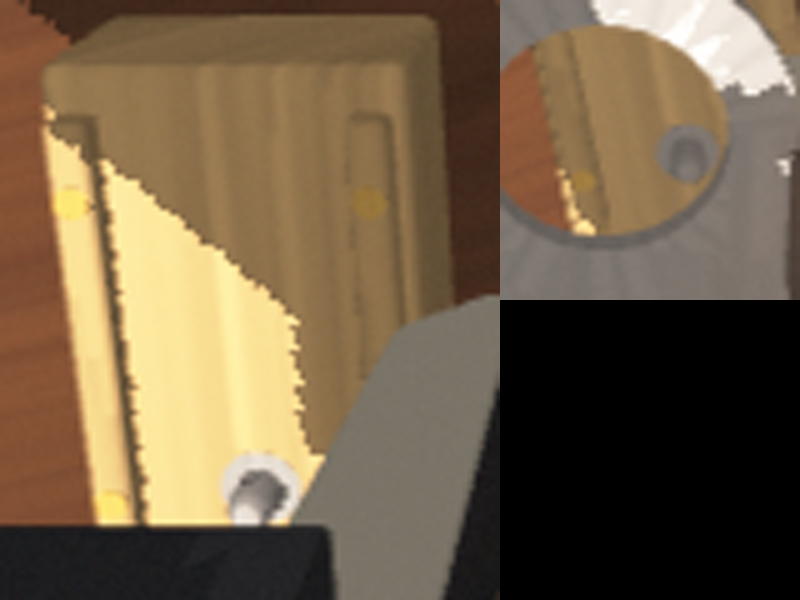

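In the left panel the pin foot is at (262,490) and the front corners at (45,65) and (405,68). In the right panel the pin shows through the ring at (686,152).

Run:
```python
from h import *
im=vision.snapshot("wrist")
q=lambda x,y,z: ray(im,(116+x/5-.4,165+y/5-.4),z)[:2]
pin=q(262,490,.044); print("pin",pin.round(4))
for a,b,z in [((98,120),(143,515),.052),((50,125),(95,515),.052)]:
    a,b=q(*a,z),q(*b,z); d=b-a; print("yaw",np.degrees(np.arctan2(d[1],d[0])).round(2))
L,Rr=q(45,65,.044),q(405,68,.044); e=Rr-L; print("front yaw",(np.degrees(np.arctan2(e[1],e[0]))-90).round(2),np.linalg.norm(e).round(4)); d=pin-(L+Rr)/2; print(np.degrees(np.arctan2(d[1],d[0])).round(2),np.linalg.norm(d))
p=np.array([.652,-.2153]); y=np.radians(-14.7); u=np.array([np.cos(y),np.sin(y)])
# ring-end at +0.028 tool x from TCP (mean of 0.029 planned, .0275 seen); ring->window 158.5
g=p-u*(.1585-.028); print("grip target",g.round(4)); togo(g[0],g[1],.085,75.3)
```

```text
pin [ 0.6517 -0.215 ]
yaw -15.41
yaw -15.86
front yaw -15.55 0.0737
-15.43 0.09848644493755722
grip target [ 0.5258 -0.1822]
t 20.05 tcp [ 0.5757 -0.0937  0.1894] phi 164.89 j7 0.84 | tool dx,dy,dz mm [ 25.1 -98.4 104.4] twist -0.40753202786096665 F [-0.  -0.6 -0.8] w 0.0383
```

Call:
apply_moves(
  rows=[
    [0.006,-0.0235,0,0,0.03],
    [0.0085,-0.034,0,0,0.03],
    [0.0085,-0.031,0,0,0.03],
    [0.002,-0.01,0,0,0.03],
    [0,0,0.03,0,0.03],
    [0,0,0.04,0,0.03],
    [0,0,0.03,0,0.03],
    [0,0,0.015,0,0.03],
    [0,0,0,0,0.03],
    [0,0,0,0,0.03],
  ],
)

```text
t: 21.3
tcp_pos: [0.5276, -0.1803, 0.0759]
orientation: [0.001, 0.13, 0.992, 0.0]
force: [1.0, 0.2, -1.1]
width: 0.0384
```

Run:
```python
from h import *
togo(.5258,-.1822,.0265,75.2)
s,phi=pose(); zo=s["tcp_pos"][2]+.0188
for c in("side","top"):
  im=vision.snapshot(c); f=im["frame"]
  for n,z in dict(opener_ring_end=zo,opener_window=zo).items():
    for d in vision.place_of(c,n)[:5]:
        px=np.array(d["xy"])*[512,384]; w=ray(im,px,z)
        if abs(w[1]+.2)<.09 and w[0]>.4: print(c,n,round(d["confidence"],2),px.round(1),w.round(4))
  if c=="side":
    p=proj(im,(.6,-.2,.05)).astype(int); cv2.imwrite("pics/side3.png",cv2.resize(f[p[1]-45:p[1]+45,p[0]-60:p[0]+60],(800,600),interpolation=cv2.INTER_CUBIC))
```

```text
t 21.3 tcp [ 0.5276 -0.1803  0.0759] phi 165.06 j7 0.86 | tool dx,dy,dz mm [ 1.2 -2.3 49.4] twist -0.13606130989334986 F [ 1.   0.2 -1.1] w 0.0384
side opener_ring_end 0.44 [290.8 172.3] [ 0.5083 -0.1739  0.0947]
side opener_window 0.61 [261.7 152.1] [ 0.6606 -0.2263  0.0947]
top opener_window 0.45 [306.5 158.9] [ 0.6438 -0.2037  0.0947]
```

Call:
apply_moves(
  rows=[
    [0.001,-0.002,0.01,0,0.03],
    [0,0,0.012,0,0.03],
    [0,0,0.006,0,0.03],
    [0,0,0,0,0.03],
    [0,0,0,0,0.03],
  ],
)

```text
t: 22.22
tcp_pos: [0.5252, -0.1821, 0.0468]
orientation: [0.0, 0.13, 0.992, 0.0]
force: [-0.4, -1.1, -0.6]
width: 0.0382
```

Call:
apply_moves(
  rows=[
    [0,0,0.004,0,0.03],
    [0,0,0.003,0,0.03],
    [0,0,0.003,0,0.03],
    [0,0,0,0,0.03],
  ],
)

```text
t: 22.72
tcp_pos: [0.5247, -0.1823, 0.0364]
orientation: [-0.0, 0.13, 0.992, 0.0]
force: [0.0, -0.0, -0.9]
width: 0.0384
```

Call:
apply_moves(
  rows=[
    [0,0,0.003,0,0.03],
    [0,0,0.003,0,0.03],
    [0,0,0,0,0.03],
  ],
)

```text
t: 23.1
tcp_pos: [0.5248, -0.1823, 0.0304]
orientation: [-0.0, 0.13, 0.992, 0.0]
force: [0.0, -0.3, -0.8]
width: 0.0383
```

Call:
apply_moves(
  rows=[
    [0,0,0.002,0,0.03],
    [0,0,0,0,0.03],
  ],
)

```text
t: 23.35
tcp_pos: [0.5249, -0.1823, 0.0286]
orientation: [0.0, 0.13, 0.992, 0.0]
force: [-0.4, 0.2, -1.1]
width: 0.0384
```

Call:
apply_moves(
  rows=[
    [0,0,0.001,0,0.03],
    [0,0,0.001,0,0.03],
    [0,0,0,0,0.03],
    [0,0,0,0,0.03],
  ],
)

```text
t: 23.85
tcp_pos: [0.525, -0.1823, 0.0269]
orientation: [0.0, 0.13, 0.992, -0.0]
force: [-0.5, 1.0, 1.7]
width: 0.0384
```

Call:
apply_moves(
  rows=[
    [0,0,0.001,0,0.03],
    [0,0,0,0,0.03],
    [0,0,0,0,0.03],
  ],
)

```text
t: 24.22
tcp_pos: [0.525, -0.1823, 0.0259]
orientation: [0.0, 0.13, 0.992, 0.0]
force: [-1.6, -0.1, 3.3]
width: 0.0383
```

Contact came at TCP z ≈ 0.0267, which is the height expected for the bar flat on the channel floor. Releasing, then backing off up and towards the robot.

Call:
apply_moves(
  rows=[
    [0,0,0,0,0.045],
    [0,0,0,0,0.065],
    [0,0,0,0,0.065],
    [0,0,0,0,0.065],
    [0,0,-0.01,0,0.065],
    [0,0,-0.03,0,0.065],
    [0,0,-0.05,0,0.065],
    [0,0,-0.05,0,0.065],
    [0.02,-0.03,-0.05,0,0.065],
    [0.02,-0.04,-0.02,0,0.065],
    [0.02,-0.04,0,0,0.065],
    [0,-0.03,0,0,0.065],
    [0,0,0,0,0.065],
    [0,0,0,0,0.065],
  ],
)

```text
t: 25.98
tcp_pos: [0.4313, -0.3007, 0.2362]
orientation: [0.0, 0.129, 0.992, 0.0]
force: [0.7, 0.5, 0.0]
width: 0.0653
```

Run:
```python
from h import *
im=vision.snapshot("wrist"); f=im["frame"]; im2=vision.snapshot("side"); g=im2["frame"]
for n in("opener_ring_end","opener_window"):
    for d in vision.place_of("wrist",n)[:3]: print("wrist",n,round(d["confidence"],2),ray(im,np.array(d["xy"])*[512,384],.0455).round(4))
    for d in vision.place_of("side",n)[:5]:
        w=ray(im2,np.array(d["xy"])*[512,384],.0455)
        if w[1]<-.1: print("side",n,round(d["confidence"],2),w.round(4))
togo(.52,-.18,.2)
p=proj(im2,(.6,-.2,.05)).astype(int); q=proj(im,(.62,-.205,.05)).astype(int); print(q)
c=np.zeros((600,800,3),np.uint8)
x0=min(max(q[0]-80,0),352); y0=min(max(q[1]-120,0),144)
c[:,:400]=cv2.resize(f[y0:y0+240,x0:x0+160],(400,600),interpolation=cv2.INTER_CUBIC)
c[:,400:]=cv2.resize(g[p[1]-60:p[1]+60,p[0]-40:p[0]+40],(400,600),interpolation=cv2.INTER_CUBIC)
cv2.imwrite("pics/final.png",c)
```

```text
wrist opener_ring_end 0.93 [ 0.4993 -0.1741  0.0455]
side opener_ring_end 0.64 [ 0.5012 -0.1862  0.0455]
wrist opener_window 0.74 [ 0.5189 -0.3203  0.0455]
side opener_window 0.59 [ 0.6557 -0.2211  0.0455]
t 26.27 tcp [ 0.4312 -0.3012  0.2358] phi 165.16 j7 1.29 | tool dx,dy,dz mm [-54.8 139.9  35.8] twist None F [ 0.1 -0.4  0. ] w 0.0654
[363 281]
```

View pics/final.png

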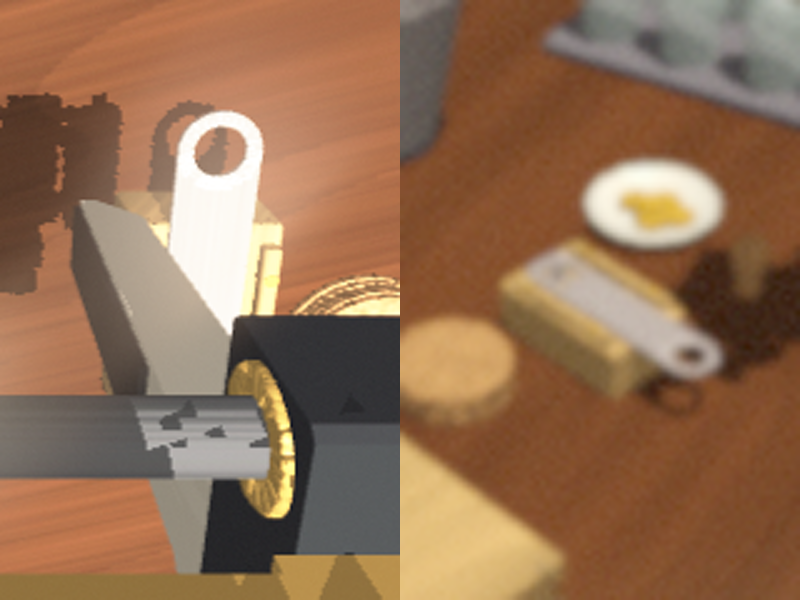

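The opener lies flat between the cheeks. The pin shows in the window at (560,270), and the ring end at (220,145) and (690,355) sticks out in front. The measured ring end (0.499, −0.174) matches the home position worked out from the pin. The gripper is clear, so I'm handing in.

```bash
python3 -c "
from bench import bot; print(bot.job_done())"
```

```text
the job is handed in; nothing more can be done
None
```

The opener is back in its oak rest, lying flat between the cheeks with its window over the pin, and the job was handed in at about 26 s. I slid it along the lid with the shut fingertips (about 7 N) until the ring end hung 59–60 mm over the front edge. I then gripped it by that end and carried it over glass height. I lowered it until it touched the channel floor and only then let go.

**Last checks:**
- **Seating:** the floor contact came at TCP height 0.0267 m, exactly what a bar flat on the channel floor should give.
- **Position:** the wrist camera puts the ring end at (0.499, −0.174), which matches the home position worked out from the pin. The side picture shows the pin in the window, the dish and coasters beside the rest, and the gripper clear.

**What disagreed:**
- **Pin position:** early estimates of the pin differed by up to 9 mm sideways, which a second wrist look from the other side settled.
- **Last detections:** the coarser side camera put the ring end 12 mm off sideways, and the wrist network reported a false window detection. I set both aside.

I did not re-measure the glass, beer bottle or corkscrew at the end; I kept the path clear of them and no contact forces showed.

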